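Bolt the sprung lid of the seed chest

TASK

Shut the seed chest under the bamboo arm: push its lid down against the spring just far enough for the bolt to line up with the keeper, and slide the bolt across until it is fully home, so that the lid stays down by itself when you let go. Leave the jars and the pots standing where they are.

Things in the scene. Friction and masses are not known exactly. Their poses are not given: they have to be found in the camera images.
- chest: Fixed plywood chest, 250 deep (x), 400 wide (y), 110 mm high; origin: centre of its underside, x from its front to its back, y along the bolt, z up (its yaw is near 1.5: y points towards the robot). Its top from y = -200 to +80 mm is a lid hinged at the back (hinge line at x = 120, z = 110 mm); the rest is a fixed strip. The bolt, on the lid at x = -70 mm, slides to +y into a keeper on the strip.
- knob_top (a point): Centre of the top of the bolt's knob, a plain upright round steel pin 14 mm thick rising from the rod; 45 mm above the rod's axis, 59 mm above the lid's surface. The knob moves with the bolt and with the lid.
- bolt_tip (a point): Centre of the flat end of the bolt's rod (10 mm thick, its edge eased), 101 mm to +y of the knob's axis.
- bolt (a joint): Slide of the bolt in m along the chest's +y: 0 fully drawn back, 0.045 fully across at its stop. The tip meets the keeper's near face at 0.014, and has passed right through the keeper at 0.034. It drags with about 2.5 N.
- lid (a joint): Lid angle in rad: 0 pressed right down, level with the fixed strip; 0.158 held fully up by its spring, as at the start (the bolt is then 30 mm higher than at 0; it lies 190 mm in front of the hinge line). Pressing down at the knob takes about 4 N to start it and 12 N at the bottom; let go, it rises again unless bolted.
- keeper_foot (a point): Point on the fixed strip's surface below the eye, in the plane of the keeper's near (-y) face. Keeper: upright steel block, 20 mm thick along the bolt, 30 wide; eye 16 wide, 13 mm high, in line with the bolt seen from above. Its height varies: eye centre 17 to 38 mm above this point (lid angle 0.016 to 0.126), to be felt for: higher or lower, the tip butts on steel.
- seed_jar: Glass jar with steel lid, 60 mm across, 85 mm tall, on the chest's fixed strip a little behind the keeper; origin under its centre. A bystander.
- pots: Stack of brown fibre pots, 66 mm across, 90 mm tall, standing on the table in front of the chest or behind it; origin under its centre. A bystander.
- spice_jar: Amber glass jar with white lid, 64 mm across, 110 mm tall, standing on the table behind the chest or in front of it; origin under its centre. A bystander.
- bolt_guide (a point): Centre of the top of the +y one of two low steel guides, 15 mm long, 26 mm wide, 23 mm high above the lid, that hold the rod on the lid. They span 75 to 90 mm to the +y side and 45 to 60 mm to the -y side of where the knob's axis stands at bolt joint 0.
- pole_end (a point): Free end of the axis of a fixed bamboo arm, 28 mm thick, lying along the chest's y straight above the bolt, 315 mm above the table, from a 45 mm square upright beyond the chest's -y end (380 mm long). It leaves no room for a gripper coming straight down on the knob: lean the tool 35 to 45 degrees, reaching in under it from the chest's front (-x) side.

How it is judged:
On the way, in this order (a step that is already met when the one before it is completed fails the run):
1. the lid is pressed down from its raised rest (value of joint lid below 0.15 rad), for 0.1 s.
2. the bolt's tip has entered the keeper (value of joint bolt above 0.022 m), for 0.1 s.
At the end, for the whole second after the job is handed in: The bolt has slid across by more than 38 mm (of 45 mm), so that its tip has passed right through the keeper, the lid is held down by it (lid angle under 0.15 rad), both are at rest, and the jars and the pots still stand where they were (within 30 mm, tipped by less than 0.3 rad) (value of joint bolt above 0.038 m and value of joint lid below 0.15 rad and velocity of joint bolt between -0.005 and 0.005 m/s and velocity of joint lid between -0.03 and 0.03 rad/s); the robot touches nothing.
It fails at once if the seed jar is knocked over or shifted by more than 30 mm (distance of seed_jar from where it was at the start of the episode above 0.03 m or angle between seed_jar's own z axis and vertical above 0.3 rad).
It fails at once if the stack of pots is knocked over or shifted by more than 30 mm (distance of pots from where it was at the start of the episode above 0.03 m or angle between pots's own z axis and vertical above 0.3 rad).
It fails at once if the spice jar is knocked over or shifted by more than 30 mm (distance of spice_jar from where it was at the start of the episode above 0.03 m or angle between spice_jar's own z axis and vertical above 0.3 rad).
It also fails if it takes over 54 s, if anything falls off the work surface, if the arm or the gripper's body presses on something with over 40 N, if the wrist force passes 120 N, or if a joint passes its speed limit or range.

ROBOT

A 6-joint arm with a two-finger parallel gripper is mounted at the origin on the work surface. World frame = base frame: x ahead of the robot, y to its left, z up, the work surface at z = 0. Lengths are in m, angles in rad, forces in N, time in s.
With the tool pointing down it reaches from about 0.375 to 0.925 m from the base axis. Payload 5.7 kg.
Tool frame: the origin (TCP) lies midway between the tips of the shut fingers; the grasp point (between the pads) lies 19 mm behind it; z points along the fingers, y is the line along which they close (so a half turn about z gives the same grasp; the last joint's range is limited). The gripper opens to 85 mm and grips with 20 to 120 N. Pads are 22 mm wide; open, the fingers measure 114 mm over their backs; the gripper's body (76 mm by 85 mm) begins 54 mm behind the grasp point. The pads swing forward as they close: fully open they stand 13 mm farther back than shut.
Start: joints at [-1.216, 0.359, 1.51, -0, 1.272, -0.115], TCP at [0.272, -0.535, 0.231] pointing down, gripper open.
Joint ranges: [-2.97, 2.97], [-1.01, 2.36], [0.21, 2.38], [-0.96, 4.11], [0.2, 2.71], [-2.98, 2.98]. Speed limits (rad/s): [2.39, 2.39, 3.14, 3.14, 3.14, 3.14].

INTERFACE

Orientations are given as a unit quaternion [w, x, y, z].
In Python, from cell import monitor, imaging, job gives the robot as it stands.
- The arm moves only by the tool apply_moves, never from a script. Its argument "deltas" is a list that holds one entry, the list of rows, each a list of 5 numbers: the gripper's target within -1 to 1 (shut at 1, half-way at 0, fully open at -1), then the shift along the tool's x, y, z as a fraction of full scale, then the turn about the tool's z as a fraction of full scale. A call has 1 to 5 rows; each row is the pose to reach, as a shift and turn from the pose commanded when the call began, along the tool's axes at that moment; what a row does not reach only later rows make up. Full scale, the value 1, is 0.8 m for a shift and 0.5 rad for a turn. A row lasts 1/8 s, in which the tool goes at most 62.5 mm and 10.7 degrees, less where a joint would pass 70% of its speed; a pose out of reach is approached as far as the arm can. A call with a number of a shift or a turn outside -1 to 1 is refused whole. A call with a gripper value outside its range is refused whole. The fingers move at their own pace and stop on an object; "grip_force" is the grip in N (left out, the last holds). Time passes only in rows, so rows that repeat a pose let the fingers close. It gives the time, the measured TCP pose, the force, the opening and the grip force at its end, in the units of the state.
- monitor.get_state(): the state, without advancing time (a new reading comes with each control period).
- imaging.capture(name): name is "scene" or "top"; returns the picture (400x640x3 uint8, red, green, blue); there is no depth.
- imaging.camera_model(name): a dict with "fx", "fy", "cx", "cy" (pixels), "xyz" and "attitude" of the camera in the world. Camera axes: x right, y up, looking along -z (the intrinsics and any distortion apply to the point x, -y, -z); pixel columns grow to the right and rows downward; lengths in m; the calibration is good to about 2 mm. A picture is of the moment at which its call begins. camera_model takes no time and is no camera call.
- job.hand_in(): hands the job in; it is judged then, once.
The state is a dict: "t": time; "qpos": joint angles; "qvel": joint speeds; "joint_torque": joint torques, N m; "tool_pos": TCP position; "tcp_rot": TCP orientation; "ft_force": force on the tool from outside, world axes, zero at the start; "moment": the same for the moment, N m; "opening": finger opening in m; "grip_force": force on a finger pad.
Only numpy, scipy, OpenCV 4.12 (cv2) and the standard library are available. Lean on these libraries where they do the work, as an engineer would, in place of code of your own. Each camera call takes 0.05 s, during which the arm holds its last target. There are 200 camera calls.

## Working session

There is one attempt and no reset: what is moved stays moved. The work goes in short steps, Python scripts to look and compute and a tool call to move; the robot and the scene stay as the last step left them, time stands still between calls to the robot, and variables do not carry over. Pictures are saved under pics/ and viewed, at most 10 in all, crops included, and the job is handed in when it is done.

Besides the shell and the picture viewer there is one more tool, called after "Request:" as name([rows], argument=value, ...), one row to a line, values as JSON. apply_moves: Moves the arm, as the interface text tells. Shift numbers are shares of 0.8 m and turn numbers shares of 0.5 rad, none past 1 either way. Its arguments: {"type":"object","properties":{"deltas":{"type":"array"},"grip_force":{"type":"number"}},"required":["deltas"]}

```bash
ls; mkdir -p pics; python3 - <<'E'
from cell import monitor, imaging
import cv2
for n in("scene","top"):
    print(n,imaging.camera_model(n)); cv2.imwrite(f"pics/{n}0.png",imaging.capture(n)[:,:,::-1])
s=monitor.get_state();print({k:s[k] for k in("t","tool_pos","tcp_rot","ft_force","opening")})
E
```

```text
pics
scene {'fx': 448.96250061080013, 'fy': 448.96250061080013, 'cx': 324.3276383469041, 'cy': 195.17819886965907, 'xyz': array([1.11712847, 0.0868359 , 0.97649269]), 'attitude': array([0.65233747, 0.20909034, 0.21794958, 0.69515108])}
top {'fx': 373.486886243187, 'fy': 373.486886243187, 'cx': 323.8702919633843, 'cy': 200.96035065463886, 'xyz': array([0.46356428, 0.07671067, 1.04574903]), 'attitude': array([-0.70271159, -0.04817546,  0.05690895,  0.70755701])}
{'t': 0.1, 'tool_pos': array([ 0.27138148, -0.5344299 ,  0.23049735]), 'tcp_rot': array([-8.56389669e-04,  9.72540329e-01,  2.32732811e-01, -1.13499668e-04]), 'ft_force': array([ 0.49489708, -0.59391278,  0.16482079]), 'opening': 0.08532181043277068}
```

View pics/scene0.png

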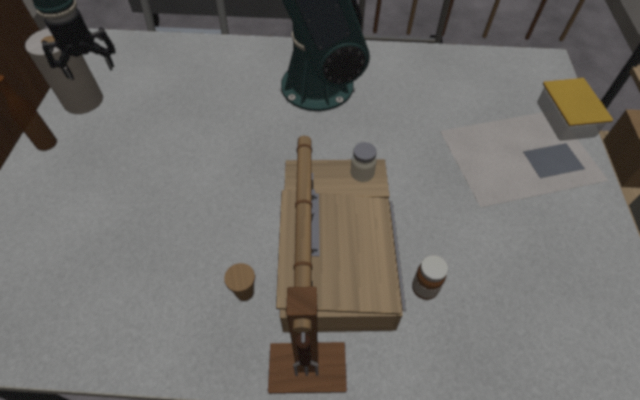

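View pics/top0.png

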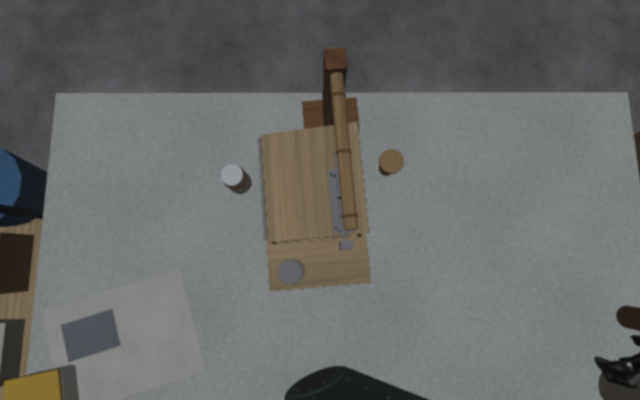

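The scene view shows the chest centre at about (340,245), with the arm above it from (304,140) to (302,290). The seed jar is at (364,160), the pots at (240,280) and the spice jar at (431,278). The top view shows the keeper at about (346,245), the pole end at (349,228) and the pots at (391,161). I'll enlarge both.

```bash
python3 - <<'E'
import cv2,numpy as np
a=cv2.imread("pics/top0.png")[150:300,255:405]; b=cv2.imread("pics/scene0.png")[125:275,270:400]
a=cv2.convertScaleAbs(a,alpha=1.6); b=cv2.convertScaleAbs(b,alpha=1.6)
r=lambda i,k:cv2.resize(i,None,fx=k,fy=k,interpolation=cv2.INTER_CUBIC)
cv2.imwrite("pics/crop0.png",np.hstack([r(a[:,60:130],4),np.zeros((600,10,3),np.uint8),r(b[:,:],4)[:,:500]]))
E
```

```text
(no output)
```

View pics/crop0.png

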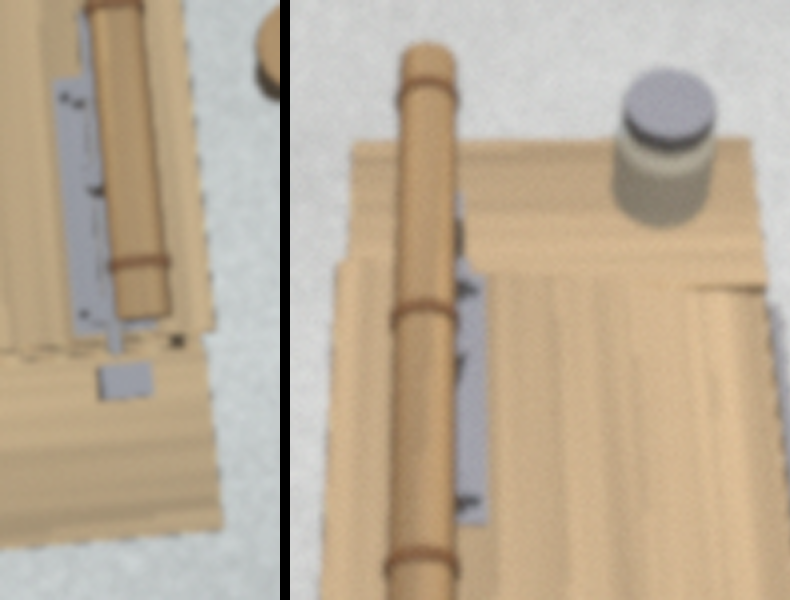

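The left crop shows the keeper's top spanning about px (339.8..353, 241..249.5), the bolt tip at about (344,238) and the strip's near-front corner at (370.2,281.5). In the scene crop, the near strip corners are at (285.2,161.2) and (385,160). Next I'll fit the chest pose.

```bash
cat > h.py <<'E'
import numpy as np
from scipy.spatial.transform import Rotation as R
from scipy.optimize import least_squares
from cell import monitor, imaging
def rot(q): return R.from_quat(np.r_[q[1:],q[0]])
def proj(n,p):
    c=imaging.camera_model(n); v=rot(c["attitude"]).inv().apply(np.atleast_2d(p)-c["xyz"])
    return np.c_[c["cx"]+c["fx"]*v[:,0]/-v[:,2], c["cy"]-c["fy"]*v[:,1]/-v[:,2]]
def ray(n,u,z):
    c=imaging.camera_model(n); d=rot(c["attitude"]).apply([(u[0]-c["cx"])/c["fx"],-(u[1]-c["cy"])/c["fy"],-1])
    return c["xyz"]+d*(z-c["xyz"][2])/d[2]
def c2w(p,P): 
    return R.from_euler("z",P[2]).apply(p)+[P[0],P[1],0]
def w2c(p,P): return R.from_euler("z",-P[2]).apply(np.asarray(p)-[P[0],P[1],0])
E
python3 - <<'E'
from h import *
O=[("top",(370.2,281.5),(-.125,.2,.11)),("top",(270,290),(.125,.2,.11)),("top",(366.5,234.5),(-.125,.08,.11)),
("scene",(285.2,161.2),(-.125,.2,.11)),("scene",(385,160),(.125,.2,.11)),("top",(262,135),(.12,-.2,.11)),("scene",(401,316),(.12,-.2,.11))]
f=lambda P:np.ravel([proj(n,c2w(p,P))[0]-u for n,u,p in O])
s=least_squares(f,[.55,.08,1.5],loss="soft_l1");P=s.x;print(P);print(s.fun.reshape(-1,2).round(1))
np.save("P.npy",P)
g=lambda n,u,z:print(n,u,z,ray(n,u,z).round(4),w2c(ray(n,u,z),P).round(4))
for z in(.14,.15,.16): g("top",(346.3,245.3),z)
g("top",(344,238),.154)
g("top",(350.7,229.5),.315);g("scene",(304,137),.315)
g("top",(391,161),.09);g("scene",(240,272),.09);g("top",(233,175),.11);g("scene",(433,266),.11);g("scene",(364,151),.195)
E
```

```text
[0.59417548 0.08989746 1.644339  ]
[[ 0.7 -0.4]
 [-0.8 -0.4]
 [-0.4 -2.1]
 [ 0.1 -2.1]
 [ 0.1 -1.4]
 [-0.1 -2.5]
 [-0.4 -2.9]]
top (346.3, 245.3) 0.14 [0.4908 0.0117 0.14  ] [-0.0704  0.1088  0.14  ]
top (346.3, 245.3) 0.15 [0.4905 0.0124 0.15  ] [-0.0696  0.1091  0.15  ]
top (346.3, 245.3) 0.16 [0.4902 0.0132 0.16  ] [-0.0689  0.1093  0.16  ]
top (344, 238) 0.154 [0.5077 0.0179 0.154 ] [-0.0654  0.0915  0.154 ]
top (350.7, 229.5) 0.315 [0.5162 0.0151 0.315 ] [-0.0688  0.0832  0.315 ]
scene (304, 137) 0.315 [0.5137 0.0135 0.315 ] [-0.0703  0.0859  0.315 ]
top (391, 161) 0.09 [ 0.7122 -0.1135  0.09  ] [-0.2115 -0.1028  0.09  ]
scene (240, 272) 0.09 [ 0.7074 -0.1146  0.09  ] [-0.2123 -0.0979  0.09  ]
top (233, 175) 0.11 [0.6722 0.296  0.11  ] [ 0.1999 -0.0929  0.11  ]
scene (433, 266) 0.11 [0.6764 0.2969 0.11  ] [ 0.2004 -0.0972  0.11  ]
scene (364, 151) 0.195 [0.438 0.141 0.195] [0.0624 0.152  0.195 ]
```

Request:
apply_moves([
  [[-1, 0, 0.5, -0.5, 0], [-1, 0, 0.5, -0.5, 0], [-1, 0, 0.5, -0.5, 0], [-1, 0, 0.5, -0.5, 0], [-1, 0, 0.5, -0.5, 0]],
])

```text
t: 0.72
tool_pos: [0.3717, -0.732, 0.4524]
tcp_rot: [0.0, 0.973, 0.233, 0.0]
ft_force: [0.9, -1.6, 0.6]
opening: 0.0855
grip_force: 0.0
```

Request:
apply_moves([
  [[-1, 0, 0.5, 0, 0], [-1, 0, 0.5, 0, 0], [-1, 0, 0.5, 0, 0], [-1, 0, 0.5, 0, 0], [-1, 0, 0.5, 0, 0]],
])

```text
t: 1.35
tool_pos: [0.4242, -0.8355, 0.372]
tcp_rot: [0.027, 0.972, 0.233, 0.006]
ft_force: [-0.0, -0.2, 0.5]
opening: 0.085
grip_force: 0.0
```

```bash
python3 - <<'E'
from h import *
s=monitor.get_state();print(s["t"],s["qpos"].round(3),s["tool_pos"].round(4));print(rot(s["tcp_rot"]).as_matrix().round(3))
E
```

```text
1.35 [-1.176  0.892  0.214  0.004  1.979 -0.073] [ 0.4242 -0.8355  0.372 ]
[[ 0.892  0.452  0.025]
 [ 0.453 -0.89  -0.05 ]
 [-0.     0.056 -0.998]]
```

Request:
apply_moves([
  [[-1, 0, 0.3, 0, 0], [-1, 0, 0.3, 0, 0], [-1, 0, 0.3, 0, 0], [-1, 0, 0.3, 0, 0], [-1, 0, 0.3, 0, 0]],
])

```text
t: 1.98
tool_pos: [0.4468, -0.8801, 0.314]
tcp_rot: [0.055, 0.971, 0.232, 0.013]
ft_force: [0.4, 0.1, -0.4]
opening: 0.0857
grip_force: 0.0
```

Request:
apply_moves([
  [[-1, 0, 0, 0, 0], [-1, 0, 0, 0, 0]],
])

```text
t: 2.22
tool_pos: [0.4468, -0.88, 0.315]
tcp_rot: [0.055, 0.971, 0.232, 0.013]
ft_force: [1.0, 0.3, 0.2]
opening: 0.0853
grip_force: 0.0
```

Request:
apply_moves([
  [[-1, 0, -0.1, 0, 0], [-1, 0, -0.2, 0, 0]],
])

```text
t: 2.48
tool_pos: [0.3983, -0.7853, 0.3012]
tcp_rot: [0.056, 0.971, 0.232, 0.013]
ft_force: [0.2, -1.5, 1.3]
opening: 0.0852
grip_force: 0.0
```

```bash
cat >> h.py <<'E'
def sh(target,s=None):
    s=s or monitor.get_state(); return (rot(s["tcp_rot"]).inv().apply(np.array(target)-s["tool_pos"])/.8).round(3)
def show():
    s=monitor.get_state(); M=rot(s["tcp_rot"]).as_matrix()
    print(round(s["t"],2),"q",s["qpos"].round(3),"p",s["tool_pos"].round(4),"F",s["ft_force"].round(1)); print("x",M[:,0].round(3),"y",M[:,1].round(3),"z",M[:,2].round(3)); return s
E
python3 -c "
from h import *
show();print(sh([0,-.42,.4]))"
```

```text
2.48 q [-1.184  0.696  0.766  0.009  1.566 -0.082] p [ 0.3983 -0.7853  0.3012] F [ 0.2 -1.5  1.3]
x [ 0.892  0.453 -0.   ] y [ 0.45  -0.886  0.115] z [ 0.052 -0.102 -0.993]
[-0.237 -0.614 -0.195]
```

Request:
apply_moves([
  [[-1, -0.24, -0.61, -0.2, 0], [-1, -0.24, -0.61, -0.2, 0], [-1, -0.24, -0.61, -0.2, 0], [-1, -0.24, -0.61, -0.2, 0], [-1, -0.24, -0.61, -0.2, 0]],
])

```text
t: 3.1
tool_pos: [0.1697, -0.5777, 0.3631]
tcp_rot: [0.056, 0.971, 0.232, 0.013]
ft_force: [-1.5, -0.5, 0.0]
opening: 0.0857
grip_force: 0.0
```

```bash
python3 -c "
from h import *
show();print(sh([0,-.1,.4]))"
```

```text
3.1 q [-1.422  0.21   1.404  0.036  1.418 -0.324] p [ 0.1697 -0.5777  0.3631] F [-1.5 -0.5  0. ]
x [ 0.892  0.453 -0.001] y [ 0.45  -0.886  0.115] z [ 0.051 -0.103 -0.993]
[ 0.081 -0.619 -0.118]
```

Request:
apply_moves([
  [[-1, -0.05, -0.35, -0.08, 0], [-1, -0.05, -0.35, -0.08, 0], [-1, -0.05, -0.35, -0.08, 0], [-1, -0.05, -0.5, -0.08, 0], [-1, -0.05, -0.5, -0.08, 0]],
])

```text
t: 3.72
tool_pos: [0.0002, -0.317, 0.3819]
tcp_rot: [0.056, 0.971, 0.233, 0.012]
ft_force: [-1.4, 0.3, 1.0]
opening: 0.0856
grip_force: 0.0
```

```bash
python3 -c "
from h import *
show();print(sh([0,0,.4]))"
```

```text
3.73 q [-1.886 -0.274  1.823  0.079  1.51  -0.788] p [ 2.000e-04 -3.170e-01  3.819e-01] F [-1.4  0.3  1. ]
x [ 0.891  0.454 -0.003] y [ 0.451 -0.885  0.115] z [ 0.049 -0.103 -0.993]
[ 0.179 -0.348 -0.064]
```

```bash
cat >> h.py <<'E'
def Rm(a,t): return R.from_euler(a,t).as_matrix()
def fk(q,k):
    a,e,d,l2,l3,c3,L=k
    A=Rm("z",q[0]); p=A@[a,e,d]; A=A@Rm("y",q[1]); p=p+A@[0,0,l2]; A=A@Rm("y",q[2]); p=p+A@[c3,0,l3]
    A=A@Rm("z",q[3])@Rm("y",q[4]); p=p+A@[0,0,L]; A=A@Rm("z",q[5]); return p,A
E
python3 - <<'E'
from h import *
D=[([-1.216,.359,1.51,0,1.272,-.115],[.2714,-.5345,.2305]),([-1.176,.892,.214,.004,1.979,-.073],[.4242,-.8355,.372]),
([-1.184,.696,.766,.009,1.566,-.082],[.3983,-.7853,.3012]),([-1.422,.21,1.404,.036,1.418,-.324],[.1697,-.5777,.3631]),([-1.886,-.274,1.823,.079,1.51,-.788],[.0002,-.317,.3819])]
f=lambda k:np.ravel([fk(q,k)[0]-p for q,p in D])
s=least_squares(f,[0,.07,.3,.4,.4,0,.25]);print(s.x.round(4),np.abs(s.fun).max());np.save("k.npy",s.x)
print(fk(D[-1][0],s.x)[1].round(3))
E
```

```text
[-0.0015  0.0688  0.2731  0.6111  0.4345  0.1125  0.3792] 0.0004999616728290079
[[-0.451  0.891  0.049]
 [ 0.885  0.454 -0.103]
 [-0.114 -0.003 -0.993]]
```

```bash
cat >> h.py <<'E'
LO=np.array([-2.97,-1.01,.21,-.96,.2,-2.98])+.004;HI=np.array([2.97,2.36,2.38,4.11,2.71,2.98])-.004
K=np.load("k.npy") if __import__("os").path.exists("k.npy") else None
RZ=Rm("z",np.pi/2)
def ik(q,p,M,w,step=.2):
    def f(x):
        P,A=fk(x,K); return np.r_[P-p,w*R.from_matrix(A@RZ@M.T).as_rotvec()]
    return least_squares(f,np.clip(q,LO+1e-6,HI-1e-6),bounds=(np.maximum(LO,q-step-1e-5),np.minimum(HI,q+step+1e-5))).x
def sim(q,d,n=5,w=.3,turn=0):
    P,A=fk(q,K);M=A@RZ; T=P+M@np.array(d)*.8; M1=M@Rm("z",turn*.5)
    for _ in range(n):
        p=fk(q,K)[0]; v=T-p; l=np.linalg.norm(v); q=ik(q,p+v*min(1,.0625/max(l,1e-9)),M1,w)
    return q
def tz(q): P,A=fk(q,K); return P.round(3),A[:,2].round(3)
E
python3 - <<'E'
from h import *
q=np.array([-1.176,.892,.22,.004,1.979,-.073])
for w in(.03,.1,.2,.3,.5,1,3): print(w,*tz(sim(q,[0,.3,0],w=w)))
print("real [.4468 -.8801 .314] z",rot([.055,.971,.232,.013]).as_matrix()[:,2])
q=monitor.get_state()["qpos"]
for w in(.2,.5,1):
  print(w)
  x=q.copy()
  for i in range(8):
    P,A=fk(x,K); d=(A@RZ).T@np.array([0,.4,0]); x=sim(x,d,w=w); print(*tz(x),x.round(2))
E
```

```text
0.03 [ 0.531 -1.047  0.381] [ 0.271 -0.533 -0.801]
0.1 [ 0.526 -1.036  0.376] [ 0.257 -0.507 -0.823]
0.2 [ 0.502 -0.989  0.356] [ 0.199 -0.393 -0.898]
0.3 [ 0.474 -0.934  0.334] [ 0.127 -0.249 -0.96 ]
0.5 [ 0.451 -0.889  0.317] [ 0.063 -0.125 -0.99 ]
1 [ 0.441 -0.868  0.309] [ 0.033 -0.065 -0.997]
3 [ 0.438 -0.862  0.307] [ 0.024 -0.047 -0.999]
real [.4468 -.8801 .314] z [ 0.05077316 -0.10079221 -0.9936111 ]
0.2
[ 0.012 -0.036  0.382] [-0.034  0.075 -0.997] [-2.7  -0.8   1.98 -0.09  1.96 -1.64]
[0.036 0.194 0.395] [-0.119  0.283 -0.952] [-1.7  -1.01  1.97 -0.24  2.43 -0.79]
[0.016 0.325 0.428] [-0.041  0.567 -0.823] [-1.2  -1.01  2.01  0.4   2.69  0.21]
[0.005 0.399 0.45 ] [-0.003  0.778 -0.628] [-0.91 -1.01  2.13  1.01  2.55  0.92]
[0.002 0.44  0.456] [ 0.003  0.904 -0.428] [-0.8  -1.01  2.28  1.23  2.41  1.07]
[0.002 0.461 0.466] [ 0.003  0.957 -0.291] [-0.79 -1.01  2.38  1.35  2.38  1.1 ]
[0.001 0.468 0.493] [ 0.003  0.975 -0.221] [-0.79 -1.01  2.38  1.46  2.38  1.17]
[0.001 0.472 0.513] [ 0.002  0.986 -0.168] [-0.79 -1.01  2.38  1.54  2.37  1.23]
0.5
[ 0.027 -0.082  0.382] [ 0.02
[... 583 characters left out ...]
  -0.908] [-1.16 -1.01  0.84  2.23  2.63  2.21]
1
[ 0.034 -0.099  0.382] [ 0.042 -0.084 -0.996] [-2.75 -0.79  1.98  0.1   1.96 -1.61]
[0.1   0.062 0.395] [ 0.037 -0.072 -0.997] [-1.75 -1.01  1.93  0.06  2.15 -0.62]
[0.055 0.141 0.481] [ 0.041 -0.053 -0.998] [-1.38 -1.01  1.71  0.04  2.38 -0.25]
[0.039 0.243 0.583] [ 0.046 -0.043 -0.998] [-1.39 -1.01  1.39  0.09  2.71 -0.21]
[0.024 0.246 0.583] [ 0.055 -0.04  -0.998] [-1.32 -1.01  1.39  0.1   2.71 -0.12]
[0.017 0.248 0.584] [ 0.064 -0.036 -0.997] [-1.27 -1.01  1.39  0.12  2.71 -0.07]
[0.013 0.25  0.584] [ 0.074 -0.031 -0.997] [-1.25 -1.01  1.38  0.14  2.71 -0.02]
[0.012 0.252 0.585] [ 0.084 -0.027 -0.996] [-1.23 -1.01  1.38  0.17  2.71  0.02]
```

```bash
python3 - <<'E'
from h import *
M=np.c_[[.9973*0+.073,-.9973,0],[.9973,.073,0],[0,0,-1]]
for el in(0,20,30,40,60):
 for n in(1,5):
  for z0 in (.25,.45,):
    x=ik(np.array([1.4,.7,.8,0,1.6,1.4]),np.array([0,.8,z0]),M,.5,9)
    for i in range(40//n):
      P,A=fk(x,K); e=np.radians(el); x=sim(x,(A@RZ).T@np.array([0,np.cos(e),np.sin(e)])*.5,n=n,w=.5)
    print(el,n,z0,*tz(x),x.round(2))
E
```

```text
Traceback (most recent call last):
  File "h.py", line 31, in ik
    return least_squares(f,np.clip(q,LO+1e-6,HI-1e-6),bounds=(np.maximum(LO,q-step-1e-5),np.minimum(HI,q+step+1e-5))).x
           ~~~~~~~~~~~~~^^^^^^^^^^^^^^^^^^^^^^^^^^^^^^^^^^^^^^^^^^^^^^^^^^^^^^^^^^^^^^^^^^^^^^^^^^^^^^^^^^^^^^^^^^^^^
  File "h.py", line 30, in f
    P,A=fk(x,K); return np.r_[P-p,w*R.from_matrix(A@RZ@M.T).as_rotvec()]
                                    ~~~~~~~~~~~~~^^^^^^^^^^
  File "scipy/spatial/transform/_rotation.pyx", line 1143, in scipy.spatial.transform._rotation.Rotation.from_matrix
ValueError: Non-positive determinant (left-handed or null coordinate frame) in rotation matrix 0: [[ 0.99726451  0.07314264 -0.00706735]
 [ 0.07279422 -0.99647298 -0.04097565]
 [ 0.01003949 -0.0403491   0.99913515]].
```

```bash
python3 - <<'E'
from h import *
M=np.c_[[-.0731,.9973,0],[.9973,.0731,0],[0,0,-1]]
for el in(0,20,30,40,60):
 for n in(1,5):
  for z0 in (.25,.45,):
    x=ik(np.array([1.4,.7,.8,0,1.6,1.4]),np.array([0,.8,z0]),M,.5,9)
    for i in range(40//n):
      P,A=fk(x,K); e=np.radians(el); x=sim(x,(A@RZ).T@np.array([0,np.cos(e),np.sin(e)])*.5,n=n,w=.5)
    print(el,n,z0,*tz(x),x.round(2))
E
```

```text
0 1 0.25 [0.005 1.402 0.163] [-0.036  0.977 -0.209] [1.49 1.4  0.21 0.62 0.2  0.87]
0 1 0.45 [0.006 1.405 0.207] [-0.041  0.984 -0.174] [1.48 1.37 0.21 0.68 0.2  0.81]
0 5 0.25 [-0.     1.271  0.018] [-0.     0.632 -0.775] [1.5  1.34 0.21 0.05 0.91 1.41]
0 5 0.45 [-0.     1.271  0.064] [-0.     0.638 -0.77 ] [1.5  1.29 0.21 0.05 0.94 1.42]
20 1 0.25 [0.002 1.378 0.553] [-0.014  0.998  0.054] [1.49 1.12 0.21 0.46 0.2  1.05]
20 1 0.45 [0.003 1.368 0.599] [-0.019  0.996  0.091] [1.49 1.09 0.21 0.51 0.2  1.  ]
20 5 0.25 [-0.     1.22   0.344] [-0.     0.66  -0.751] [1.5  1.02 0.21 0.05 1.19 1.43]
20 5 0.45 [-0.     1.205  0.384] [-0.     0.661 -0.75 ] [1.5  0.98 0.21 0.05 1.23 1.43]
30 1 0.25 [0.    1.326 0.739] [-0.002  0.983  0.186] [1.5  0.98 0.21 0.38 0.2  1.14]
30 1 0.45 [1.00e-03 1.31e+00 7.85e-01] [-0.008  0.975  0.222] [1.49 0.95 0.21 0.43 0.2  1.09]
30 5 0.25 [-0.     1.151  0.495] [-0.     0.662 -0.75 ] [1.49 0.86 0.21 0.05 1.35 1.43]
30 5 0.45 [-0.    1.13  0.53] [-0.     0.66  -0.751] [1.49 0.82 0.21 0.05 1.39 1.43]
40 1 0.25 [0.    1.246 0.918] [-0.     0.958  0.287] [1.49 0.83 0.21 0.31 0.25 1.22]
40 1 0.45 [-0.     1.226  0.96 ] [0.    0.94  0.342] [1.49 0.8  0.21 0.35 0.22 1.18]
40 5 0.25 [-0.     1.055  0.631] [-0.     0.654 -0.756] [1.49 0.7  0.21 0.06 1.52 1.43]
40 5 0.45 [-0.     1.029  0.659] [-0.    0.65 -0.76] [1.48 0.66 0.21 0.06 1.56 1.43]
60 1 0.25 [-0.     1.003  1.227] [0.    0.91  0.415] [1.47 0.49 0.21 0.22 0.44 1.34]
60 1 0.45 [-0.     0.976  1.266] [-0.     0.871  0.491] [1.46 0.48 0.21 0.26 0.38 1.31]
60 5 0.25 [-0.     0.792  0.836] [ 0.     0.602 -0.798] [1.45 0.38 0.21 0.08 1.91 1.43]
60 5 0.45 [0.    0.761 0.852] [ 0.     0.595 -0.804] [1.44 0.35 0.21 0.08 1.95 1.42]
```

Request:
apply_moves([
  [[-1, 0.27, 0.17, -0.07, -0.8], [-1, 0.27, 0.17, -0.07, -0.8], [-1, 0.27, 0.17, -0.07, -0.8], [-1, 0.27, 0.17, -0.07, -0.8], [-1, 0.27, 0.17, -0.07, -0.8]],
])

```text
t: 4.35
tool_pos: [0.2552, -0.3355, 0.4539]
tcp_rot: [0.058, 0.904, 0.423, 0.003]
ft_force: [-0.4, 0.2, -0.2]
opening: 0.0858
grip_force: 0.0
```

```bash
python3 -c "
from h import *
show();print(sh([.42,.02,.47]))"
```

```text
4.35 q [-1.084 -0.119  1.547 -0.     1.597 -0.389] p [ 0.2552 -0.3355  0.4539] F [-0.4  0.2 -0.2]
x [ 0.642  0.765 -0.045] y [ 0.765 -0.635  0.108] z [ 0.054 -0.103 -0.993]
[ 0.471 -0.123 -0.055]
```

Request:
apply_moves([
  [[-1, 0.47, -0.12, -0.05, -0.8], [-1, 0.47, -0.12, -0.05, -0.8], [-1, 0.47, -0.12, -0.05, -0.8], [-1, 0.47, -0.12, -0.05, -0.8], [-1, 0.47, -0.12, -0.05, -0.8]],
])

```text
t: 4.97
tool_pos: [0.3857, -0.0526, 0.4633]
tcp_rot: [0.057, 0.804, 0.592, -0.009]
ft_force: [1.2, -0.6, 0.1]
opening: 0.0857
grip_force: 0.0
```

```bash
python3 -c "
from h import *
show();print(sh([.3,.4,.5]))"
```

```text
4.97 q [-0.229 -0.142  1.544 -0.088  1.664  0.062] p [ 0.3857 -0.0526  0.4633] F [ 1.2 -0.6  0.1]
x [ 0.3    0.95  -0.082] y [ 0.953 -0.294  0.081] z [ 0.053 -0.102 -0.993]
[ 0.502 -0.264 -0.109]
```

Request:
apply_moves([
  [[-1, 0.5, -0.26, -0.1, -0.74], [-1, 0.5, -0.26, -0.1, -0.74], [-1, 0.5, -0.26, -0.1, -0.74], [-1, 0.5, -0.26, -0.1, -0.74], [-1, 0.5, -0.26, -0.1, -0.74]],
])

```text
t: 5.6
tool_pos: [0.3288, 0.2536, 0.4843]
tcp_rot: [0.054, 0.682, 0.73, -0.019]
ft_force: [1.2, 0.3, 0.3]
opening: 0.0854
grip_force: 0.0
```

```bash
python3 -c "
from h import *
show();print(sh([-.05,.75,.5]))"
```

```text
5.6 q [ 0.592 -0.046  1.414 -0.116  1.785  0.5  ] p [0.3288 0.2536 0.4843] F [1.2 0.3 0.3]
x [-0.065  0.992 -0.104] y [0.996 0.07  0.046] z [ 0.053 -0.1   -0.994]
[ 0.645 -0.427 -0.107]
```

Request:
apply_moves([
  [[-1, 0.65, -0.49, -0.09, 0], [-1, 0.65, -0.49, -0.09, 0], [-1, 0.65, -0.49, -0.09, 0], [-1, 0.65, -0.49, -0.09, 0], [-1, 0.65, -0.49, -0.09, 0]],
])

```text
t: 6.22
tool_pos: [0.1244, 0.4895, 0.4843]
tcp_rot: [0.053, 0.682, 0.73, -0.019]
ft_force: [0.8, 1.4, 0.5]
opening: 0.085
grip_force: 0.0
```

Request:
apply_moves([
  [[-1, 0.35, -0.26, -0.05, 0], [-1, 0.35, -0.26, -0.05, 0], [-1, 0.35, -0.26, -0.05, 0], [-1, 0.35, -0.26, -0.05, 0], [-1, 0.35, -0.26, -0.05, 0]],
])

```text
t: 6.85
tool_pos: [-0.0775, 0.7277, 0.4858]
tcp_rot: [0.053, 0.682, 0.729, -0.019]
ft_force: [0.8, 0.3, 1.1]
opening: 0.0856
grip_force: 0.0
```

```bash
python3 - <<'E'
from h import *
s=show();q=s["qpos"]
for el in (25,35,45):
  x=q.copy()
  for i in range(9):
    P,A=fk(x,K);e=np.radians(el);d=(A@RZ).T@np.array([-.13*np.cos(e),.99*np.cos(e),np.sin(e)])*.5;x=sim(x,d,w=.5)
    if i in(0,1,4,8):print(el,i,d.round(2),*tz(x),x.round(2))
E
```

```text
6.85 q [ 1.607  0.563  0.592 -0.055  2.088  1.515] p [-0.0775  0.7277  0.4858] F [0.8 0.3 1.1]
x [-0.065  0.993 -0.103] y [0.997 0.07  0.045] z [ 0.051 -0.1   -0.994]
25 0 [ 0.43 -0.02 -0.26] [-0.09   0.823  0.496] [ 0.044 -0.026 -0.999] [ 1.62  0.75  0.21 -0.05  2.2   1.52]
25 1 [ 0.45 -0.02 -0.23] [-0.096  0.866  0.478] [ 0.036  0.053 -0.998] [ 1.62  0.77  0.21 -0.05  2.1   1.52]
25 4 [ 0.49 -0.02 -0.11] [-0.113  0.993  0.449] [ 0.007  0.312 -0.95 ] [ 1.62  0.83  0.21 -0.02  1.78  1.54]
25 8 [ 0.49 -0.02  0.08] [-0.133  1.148  0.458] [-0.035  0.635 -0.772] [ 1.63  0.89  0.21 -0.    1.35  1.54]
35 0 [ 0.38 -0.01 -0.33] [-0.087  0.799  0.527] [ 0.045 -0.028 -0.999] [ 1.61  0.71  0.21 -0.06  2.24  1.51]
35 1 [ 0.4  -0.01 -0.3 ] [-0.091  0.825  0.532] [ 0.037  0.049 -0.998] [ 1.62  0.71  0.21 -0.05  2.17  1.52]
35 4 [ 0.46 -0.01 -0.2 ] [-0.102  0.916  0.551] [ 0.011  0.296 -0.955] [ 1.62  0.7   0.21 -0.03  1.92  1.53]
35 8 [ 0.5  -0.02 -0.02] [-0.119  1.052  0.6  ] [-0.028  0.621 -0.783] [ 1.62  0.72  0.21 -0.    1.53  1.53]
45 0 [ 0.31 -0.01 -0.39] [-0.084  0.774  0.558] [ 0.045 -0.03  -0.999] [ 1.61  0.68  0.21 -0.06  2.28  1.51]
45 1 [ 0.34 -0.01 -0.37] [-0.085  0.78   0.583] [ 0.039  0.042 -0.998] [ 1.61  0.64  0.21 -0.05  2.24  1.51]
45 4 [ 0.41 -0.01 -0.28] [-0.09   0.825  0.642] [ 0.016  0.275 -0.961] [ 1.61  0.58  0.21 -0.03  2.07  1.52]
45 8 [ 0.48 -0.01 -0.12] [-0.102  0.928  0.719] [-0.019  0.593 -0.805] [ 1.61  0.56  0.21 -0.    1.73  1.52]
```

Pushing outward against the reach limit builds up the lean, so I'll repeat that.

Request:
apply_moves([
  [[-1, 0.4, -0.01, -0.3, 0], [-1, 0.4, -0.01, -0.3, 0], [-1, 0.4, -0.01, -0.3, 0], [-1, 0.4, -0.01, -0.3, 0], [-1, 0.4, -0.01, -0.3, 0]],
])

```text
t: 7.48
tool_pos: [-0.0857, 0.804, 0.5114]
tcp_rot: [0.034, 0.682, 0.731, -0.002]
ft_force: [1.0, 0.7, 1.3]
opening: 0.0855
grip_force: 0.0
```

Request:
apply_moves([
  [[-1, 0.42, -0.01, -0.28, 0], [-1, 0.42, -0.01, -0.28, 0], [-1, 0.42, -0.01, -0.28, 0], [-1, 0.42, -0.01, -0.28, 0], [-1, 0.42, -0.01, -0.28, 0]],
])

```text
t: 8.1
tool_pos: [-0.0884, 0.8309, 0.4967]
tcp_rot: [0.017, 0.681, 0.732, 0.013]
ft_force: [-0.4, -0.2, 0.2]
opening: 0.0856
grip_force: 0.0
```

Request:
apply_moves([
  [[-1, 0.44, -0.01, -0.25, 0], [-1, 0.44, -0.01, -0.25, 0], [-1, 0.44, -0.01, -0.25, 0], [-1, 0.44, -0.01, -0.25, 0], [-1, 0.44, -0.01, -0.25, 0]],
])

```text
t: 8.72
tool_pos: [-0.0905, 0.8595, 0.4842]
tcp_rot: [-0.003, 0.681, 0.732, 0.03]
ft_force: [0.2, 0.2, -0.1]
opening: 0.0853
grip_force: 0.0
```

```bash
python3 -c "
from h import *
show()"
```

```text
8.72 q [ 1.613  0.764  0.215 -0.046  2.115  1.516] p [-0.0905  0.8595  0.4842] F [ 0.2  0.2 -0.1]
x [-0.073  0.996  0.045] y [0.997 0.071 0.041] z [ 0.037  0.048 -0.998]
```

Request:
apply_moves([
  [[-1, 0.5, -0.03, -0.35, 0], [-1, 0.5, -0.03, -0.35, 0], [-1, 0.5, -0.03, -0.35, 0], [-1, 0.5, -0.03, -0.35, 0], [-1, 0.5, -0.03, -0.35, 0]],
])

```text
t: 9.35
tool_pos: [-0.0985, 0.8691, 0.4994]
tcp_rot: [-0.023, 0.68, 0.732, 0.048]
ft_force: [0.1, 0.3, 0.2]
opening: 0.0857
grip_force: 0.0
```

Request:
apply_moves([
  [[-1, 0.5, -0.03, -0.33, 0], [-1, 0.5, -0.03, -0.33, 0], [-1, 0.5, -0.03, -0.33, 0], [-1, 0.5, -0.03, -0.33, 0], [-1, 0.5, -0.03, -0.33, 0]],
])

```text
t: 9.98
tool_pos: [-0.1054, 0.8779, 0.5164]
tcp_rot: [-0.044, 0.678, 0.731, 0.066]
ft_force: [0.6, 0.5, 0.6]
opening: 0.0855
grip_force: 0.0
```

Request:
apply_moves([
  [[-1, 0.5, -0.03, -0.3, 0], [-1, 0.5, -0.03, -0.3, 0], [-1, 0.5, -0.03, -0.3, 0], [-1, 0.5, -0.03, -0.3, 0], [-1, 0.5, -0.03, -0.3, 0]],
])

```text
t: 10.6
tool_pos: [-0.1115, 0.8877, 0.5333]
tcp_rot: [-0.065, 0.676, 0.729, 0.084]
ft_force: [-0.1, 0.4, -0.3]
opening: 0.0856
grip_force: 0.0
```

Request:
apply_moves([
  [[-1, 0.5, -0.03, -0.27, 0], [-1, 0.5, -0.03, -0.27, 0], [-1, 0.5, -0.03, -0.27, 0], [-1, 0.5, -0.03, -0.27, 0], [-1, 0.5, -0.03, -0.27, 0]],
])

```text
t: 11.22
tool_pos: [-0.117, 0.8985, 0.5502]
tcp_rot: [-0.087, 0.673, 0.727, 0.102]
ft_force: [-0.3, -1.1, -0.3]
opening: 0.0852
grip_force: 0.0
```

Request:
apply_moves([
  [[-1, 0.5, -0.03, -0.23, 0], [-1, 0.5, -0.03, -0.23, 0], [-1, 0.5, -0.03, -0.23, 0], [-1, 0.5, -0.03, -0.23, 0], [-1, 0.5, -0.03, -0.23, 0]],
])

```text
t: 11.85
tool_pos: [-0.1221, 0.9124, 0.5644]
tcp_rot: [-0.109, 0.67, 0.724, 0.121]
ft_force: [-0.2, 0.8, -0.0]
opening: 0.0852
grip_force: 0.0
```

```bash
python3 -c "
from h import *
show()"
```

```text
11.85 q [ 1.64   0.69   0.215 -0.028  1.91   1.548] p [-0.1221  0.9124  0.5644] F [-0.2  0.8 -0. ]
x [-0.079  0.944  0.32 ] y [0.997 0.073 0.03 ] z [ 0.004  0.321 -0.947]
```

Request:
apply_moves([
  [[-1, 0.5, -0.03, -0.2, 0], [-1, 0.5, -0.03, -0.2, 0], [-1, 0.5, -0.03, -0.2, 0], [-1, 0.5, -0.03, -0.2, 0], [-1, 0.5, -0.03, -0.2, 0]],
])

```text
t: 12.48
tool_pos: [-0.1268, 0.9268, 0.579]
tcp_rot: [-0.131, 0.666, 0.721, 0.14]
ft_force: [0.3, 0.6, -0.1]
opening: 0.0857
grip_force: 0.0
```

Request:
apply_moves([
  [[-1, 0.5, -0.03, -0.17, 0], [-1, 0.5, -0.03, -0.17, 0], [-1, 0.5, -0.03, -0.17, 0], [-1, 0.5, -0.03, -0.17, 0], [-1, 0.5, -0.03, -0.17, 0]],
])

```text
t: 13.1
tool_pos: [-0.1314, 0.9417, 0.5943]
tcp_rot: [-0.154, 0.661, 0.717, 0.159]
ft_force: [-0.1, 0.0, -0.5]
opening: 0.0853
grip_force: 0.0
```

Request:
apply_moves([
  [[-1, 0.5, -0.03, -0.14, 0], [-1, 0.5, -0.03, -0.14, 0], [-1, 0.5, -0.03, -0.14, 0], [-1, 0.5, -0.03, -0.14, 0], [-1, 0.5, -0.03, -0.14, 0]],
])

```text
t: 13.72
tool_pos: [-0.1356, 0.9571, 0.61]
tcp_rot: [-0.177, 0.656, 0.712, 0.178]
ft_force: [-0.9, 0.8, -0.8]
opening: 0.0852
grip_force: 0.0
```

Request:
apply_moves([
  [[-1, 0.5, -0.03, -0.11, 0], [-1, 0.5, -0.03, -0.11, 0], [-1, 0.5, -0.03, -0.11, 0], [-1, 0.5, -0.03, -0.11, 0], [-1, 0.5, -0.03, -0.11, 0]],
])

```text
t: 14.35
tool_pos: [-0.1396, 0.9727, 0.6261]
tcp_rot: [-0.2, 0.65, 0.707, 0.197]
ft_force: [0.4, -0.4, -0.5]
opening: 0.0853
grip_force: 0.0
```

Request:
apply_moves([
  [[-1, 0.5, -0.03, -0.08, 0], [-1, 0.5, -0.03, -0.08, 0], [-1, 0.5, -0.03, -0.08, 0], [-1, 0.5, -0.03, -0.08, 0], [-1, 0.5, -0.03, -0.08, 0]],
])

```text
t: 14.98
tool_pos: [-0.1434, 0.9885, 0.6426]
tcp_rot: [-0.223, 0.643, 0.701, 0.215]
ft_force: [-0.2, 1.5, -1.1]
opening: 0.0854
grip_force: 0.0
```

```bash
python3 - <<'E'
from h import *
s=show();q=s["qpos"];M=rot(s["tcp_rot"]).as_matrix()
# is the work pose reachable with this orientation? grasp point near knob
for tgt in ([.1,.6,.6],[.4,.1,.6],[.55,-.15,.45],[.612,-.07,.28],[.612,.02,.17],[.56,.02,.14]):
    q=ik(q,np.array(tgt),M,.5,9);P,A=fk(q,K);print(tgt,(P-tgt).round(3),A[:,2].round(3),q.round(2))
    print("wrist",(P-A[:,2]*K[6]).round(3))
E
```

```text
14.97 q [ 1.65   0.657  0.215 -0.011  1.639  1.56 ] p [-0.1434  0.9885  0.6426] F [-0.2  1.5 -1.1]
x [-0.074  0.805  0.589] y [0.997 0.081 0.015] z [-0.035  0.588 -0.808]
[0.1, 0.6, 0.6] [0. 0. 0.] [-0.035  0.588 -0.808] [ 1.1  -0.1   1.36  0.31  1.33  1.03]
wrist [0.113 0.377 0.906]
[0.4, 0.1, 0.6] [ 0.  0. -0.] [-0.035  0.588 -0.808] [-0.45 -0.03  1.3   0.64  2.11 -0.26]
wrist [ 0.413 -0.123  0.906]
[0.55, -0.15, 0.45] [-0.  0. -0.] [-0.035  0.588 -0.808] [-0.69  0.39  1.11  0.51  2.04 -0.63]
wrist [ 0.563 -0.373  0.756]
[0.612, -0.07, 0.28] [ 0. -0.  0.] [-0.035  0.588 -0.808] [-0.54  0.51  1.32  0.51  1.68 -0.66]
wrist [ 0.625 -0.293  0.586]
[0.612, 0.02, 0.17] [ 0. -0.  0.] [-0.035  0.588 -0.808] [-0.42  0.57  1.51  0.56  1.41 -0.7 ]
wrist [ 0.625 -0.203  0.476]
[0.56, 0.02, 0.14] [ 0. -0.  0.] [-0.035  0.588 -0.808] [-0.45  0.55  1.65  0.56  1.33 -0.79]
wrist [ 0.573 -0.203  0.446]
```

```bash
python3 - <<'E'
from h import *
s=show();M=rot(s["tcp_rot"]).as_matrix()
pts=[s["tool_pos"],[.33,.6,.62],[.56,.15,.6],[.57,-.17,.42],[.62,-.09,.29]]
q=s["qpos"]
for a,b in zip(pts,pts[1:]):
    a=np.array(a);b=np.array(b);print((M.T@(b-a)/.8).round(3),np.linalg.norm(b-a)/.0625)
    for t in(.25,.5,.75,1):
        q2=ik(q,a+(b-a)*t,M,.5,9);print(q2.round(2),np.abs(q2-q).max().round(2));q=q2
E
```

```text
14.97 q [ 1.65   0.657  0.215 -0.011  1.639  1.56 ] p [-0.1434  0.9885  0.6426] F [-0.2  1.5 -1.1]
x [-0.074  0.805  0.589] y [0.997 0.081 0.015] z [-0.035  0.588 -0.808]
[-0.451  0.55  -0.284] 9.805668064416432
[1.49 0.39 0.7  0.09 1.43 1.42] 0.48
[1.27 0.22 0.94 0.21 1.38 1.21] 0.24
[1.   0.12 1.08 0.36 1.42 0.95] 0.27
[0.7  0.1  1.12 0.49 1.52 0.69] 0.3
[-0.489  0.241 -0.321] 8.092267914497146
[0.44 0.05 1.18 0.58 1.63 0.47] 0.26
[0.18 0.05 1.19 0.64 1.77 0.26] 0.26
[-0.06  0.11  1.14  0.67  1.9   0.08] 0.23
[-0.25  0.21  1.03  0.67  2.02 -0.07] 0.19
[-0.455 -0.023 -0.054] 5.8765976551062264
[-0.38  0.24  1.09  0.64  2.02 -0.24] 0.17
[-0.49  0.29  1.12  0.59  2.02 -0.4 ] 0.16
[-0.6   0.36  1.12  0.54  2.02 -0.54] 0.14
[-0.69  0.45  1.09  0.5   2.01 -0.65] 0.12
[-0.02   0.068  0.188] 2.569980544673442
[-0.66  0.46  1.15  0.5   1.94 -0.66] 0.07
[-0.62  0.48  1.19  0.5   1.87 -0.66] 0.07
[-0.59  0.5   1.23  0.5   1.79 -0.66] 0.07
[-0.56  0.52  1.27  0.51  1.73 -0.66] 0.07
```

Request:
apply_moves([
  [[-1, -0.45, 0.55, -0.28, 0], [-1, -0.45, 0.55, -0.28, 0], [-1, -0.45, 0.55, -0.28, 0], [-1, -0.45, 0.55, -0.28, 0], [-1, -0.45, 0.55, -0.28, 0]],
])

```text
t: 15.6
tool_pos: [0.0998, 0.7895, 0.6303]
tcp_rot: [-0.223, 0.643, 0.7, 0.216]
ft_force: [1.2, 0.4, -1.1]
opening: 0.0853
grip_force: 0.0
```

Request:
apply_moves([
  [[-1, -0.22, 0.27, -0.14, 0], [-1, -0.22, 0.27, -0.14, 0], [-1, -0.22, 0.27, -0.14, 0], [-1, -0.22, 0.27, -0.14, 0], [-1, -0.22, 0.27, -0.14, 0]],
])

```text
t: 16.23
tool_pos: [0.3325, 0.5993, 0.6203]
tcp_rot: [-0.223, 0.643, 0.7, 0.216]
ft_force: [1.0, -0.0, 0.2]
opening: 0.0853
grip_force: 0.0
```

Request:
apply_moves([
  [[-1, -0.49, 0.24, -0.32, 0], [-1, -0.49, 0.24, -0.32, 0], [-1, -0.49, 0.24, -0.32, 0], [-1, -0.49, 0.24, -0.32, 0], [-1, -0.49, 0.24, -0.32, 0]],
])

```text
t: 16.85
tool_pos: [0.473, 0.321, 0.6071]
tcp_rot: [-0.223, 0.643, 0.7, 0.216]
ft_force: [0.5, 0.0, 0.2]
opening: 0.0853
grip_force: 0.0
```

```bash
python3 - <<'E'
from h import *
s=show();print(sh([.56,.15,.6]))
E
```

```text
16.85 q [0.067 0.073 1.173 0.656 1.827 0.175] p [0.473  0.321  0.6071] F [0.5 0.  0.2]
x [-0.074  0.804  0.59 ] y [0.997 0.08  0.016] z [-0.034  0.589 -0.807]
[-0.185  0.091 -0.123]
```

Request:
apply_moves([
  [[-1, -0.18, 0.09, -0.12, 0], [-1, -0.18, 0.09, -0.12, 0], [-1, -0.18, 0.09, -0.12, 0], [-1, -0.18, 0.09, -0.12, 0]],
])

```text
t: 17.35
tool_pos: [0.561, 0.1525, 0.5984]
tcp_rot: [-0.223, 0.645, 0.698, 0.215]
ft_force: [-0.7, -0.1, 0.3]
opening: 0.0855
grip_force: 0.0
```

Request:
apply_moves([
  [[-1, -0.39, 0.02, 0, 0], [-1, -0.39, 0.02, 0, 0], [-1, -0.39, 0.02, 0, 0], [-1, -0.39, 0.02, 0, 0], [-1, -0.39, 0.02, 0, 0]],
])

```text
t: 17.98
tool_pos: [0.5976, -0.0935, 0.4162]
tcp_rot: [-0.223, 0.642, 0.701, 0.216]
ft_force: [0.2, 0.3, 1.2]
opening: 0.0852
grip_force: 0.0
```

```bash
python3 - <<'E'
from h import *
import cv2
s=show();print(sh([.610,-.029,.269]))
cv2.imwrite("pics/s1.png",imaging.capture("scene")[:,:,::-1]);cv2.imwrite("pics/t1.png",imaging.capture("top")[:,:,::-1])
r=lambda i:cv2.convertScaleAbs(cv2.resize(i,None,fx=3,fy=3,interpolation=cv2.INTER_CUBIC),alpha=1.5)
a=cv2.imread("pics/s1.png")[100:300,200:330];b=cv2.imread("pics/t1.png")[100:300,310:440]
cv2.imwrite("pics/c1.png",np.hstack([r(a),r(b)]))
print(proj("scene",[[.611,.033,.198],[.6125,.0225,.159],[.4905,.0124,.15]]).round(1),proj("top",[[.611,.033,.198],[.6125,.0225,.159]]).round(1))
E
```

```text
17.98 q [-0.574  0.418  1.143  0.534  1.936 -0.558] p [ 0.5976 -0.0935  0.4162] F [0.2 0.3 1.2]
x [-0.076  0.804  0.589] y [0.997 0.082 0.016] z [-0.035  0.588 -0.808]
[-0.045  0.019  0.196]
[[311.  210.9]
 [306.4 221.2]
 [306.6 178.2]] [[338.  192.1]
 [341.5 194.3]]
```

View pics/c1.png

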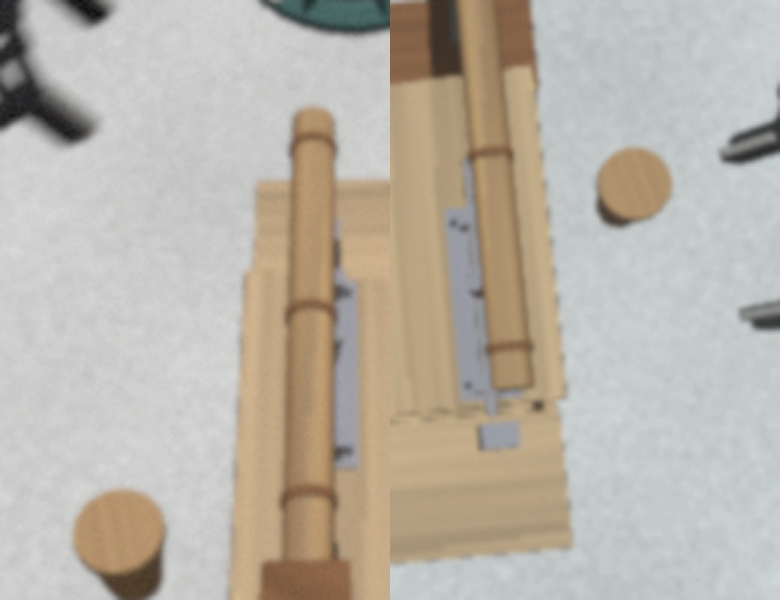

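The spice-jar side isn't in this crop. The pots and pole are as before. A dark mark shows beside the pole at top px (339.3,197.7) and at scene px (312.4,215), which could be the knob. I'll triangulate it.

```bash
python3 - <<'E'
from h import *
import cv2
f=lambda p:np.r_[proj("top",p)[0]-(339.3,197.7),proj("scene",p)[0]-(312.4,215.5)]
s=least_squares(f,[.6,.03,.15]);print(s.x,s.fun,w2c(s.x,np.load("P.npy")))
r=lambda i:cv2.convertScaleAbs(cv2.resize(i,None,fx=8,fy=8,interpolation=cv2.INTER_CUBIC),alpha=1.6)
a=cv2.imread("pics/scene0.png")[180:255,290:338];b=cv2.imread("pics/top0.png")[160:235,320:368]
cv2.imwrite("pics/c2.png",np.hstack([r(a),r(b)]))
E
```

```text
[0.60268411 0.0319746  0.16744399] [-1.45831725  0.05098722 -1.30579397 -0.08867091] [-0.05839148 -0.00422968  0.16744399]
```

View pics/c2.png

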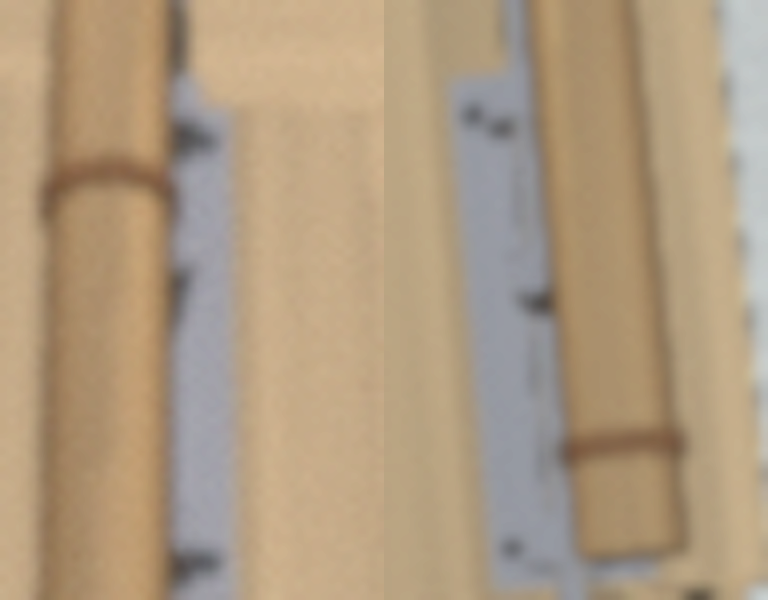

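Request:
apply_moves([
  [[-1, -0.045, 0.016, 0.196, 0], [-1, -0.045, 0.016, 0.196, 0], [-1, -0.045, 0.016, 0.196, 0]],
])

```text
t: 18.45
tool_pos: [0.6063, -0.0257, 0.2676]
tcp_rot: [-0.224, 0.642, 0.701, 0.215]
ft_force: [-0.4, -0.9, -0.1]
opening: 0.0857
grip_force: 0.0
```

```bash
python3 - <<'E'
from h import *
s=show();print(sh([.606,.041,.173]))
E
```

```text
18.45 q [-0.48   0.485  1.395  0.531  1.616 -0.64 ] p [ 0.6063 -0.0257  0.2676] F [-0.4 -0.9 -0.1]
x [-0.074  0.803  0.591] y [0.997 0.082 0.014] z [-0.038  0.59  -0.807]
[-0.003  0.005  0.145]
```

Request:
apply_moves([
  [[-1, 0, 0.005, 0.05, 0], [-1, 0, 0.005, 0.1, 0], [-1, 0, 0.005, 0.125, 0], [-1, 0, 0.005, 0.145, 0], [-1, 0, 0.005, 0.145, 0]],
])

```text
t: 19.08
tool_pos: [0.6068, 0.0413, 0.1755]
tcp_rot: [-0.224, 0.642, 0.701, 0.215]
ft_force: [0.2, -0.9, 1.2]
opening: 0.0852
grip_force: 0.0
```

```bash
python3 - <<'E'
from h import *
import cv2
show()
a=imaging.capture("scene")[:,:,::-1];b=imaging.capture("top")[:,:,::-1]
r=lambda i:cv2.convertScaleAbs(cv2.resize(i,None,fx=4,fy=4,interpolation=cv2.INTER_CUBIC),alpha=1.6)
cv2.imwrite("pics/c3.png",np.hstack([r(a[150:290,240:340]),r(b[140:280,320:420])]))
E
```

```text
19.07 q [-0.387  0.55   1.535  0.57   1.396 -0.674] p [0.6068 0.0413 0.1755] F [ 0.2 -0.9  1.2]
x [-0.075  0.804  0.59 ] y [0.997 0.082 0.015] z [-0.037  0.589 -0.807]
```

View pics/c3.png

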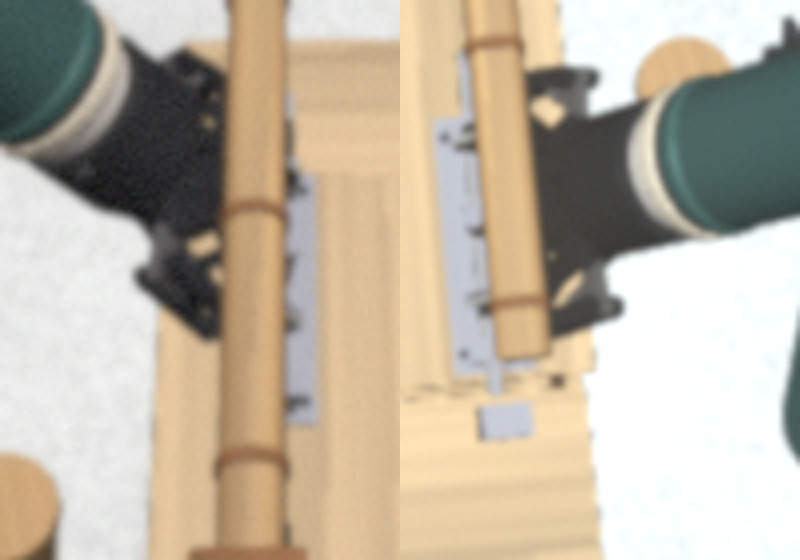

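The gripper reaches in under the pole. Its fingertips show at about (465,138) and (485,303) in the top crop, either side of the knob mark at (475,232). I'll close now.

Request:
apply_moves([
  [[1, 0, 0, 0, 0], [1, 0, 0, 0, 0], [1, 0, 0, 0, 0], [1, 0, 0, 0, 0], [1, 0, 0, 0, 0]],
], grip_force=40)

```text
t: 19.8
tool_pos: [0.6076, 0.0397, 0.1757]
tcp_rot: [-0.223, 0.643, 0.7, 0.216]
ft_force: [0.7, -1.6, 2.2]
opening: 0.0126
grip_force: 38.9
```

```bash
python3 - <<'E'
from h import *
s=show();print(s["opening"],s["grip_force"])
E
```

```text
19.8 q [-0.389  0.551  1.533  0.57   1.396 -0.674] p [0.6076 0.0397 0.1757] F [ 0.7 -1.6  2.2]
x [-0.074  0.804  0.59 ] y [0.997 0.08  0.016] z [-0.035  0.589 -0.808]
0.01257093896839408 38.911170959472656
```

```bash
cat >> h.py <<'E'
def g(al,s,h=.0518):
    return np.array([-.19*np.cos(al)+h*np.sin(al),s,.19*np.sin(al)+h*np.cos(al)])
def inc(a,b):
    M=rot(monitor.get_state()["tcp_rot"]).as_matrix()
    return (M.T@R.from_euler("z",1.644).apply(g(*b)-g(*a))/.8).round(4)
E
python3 - <<'E'
from h import *
print(inc((.158,0),(.136,0)),inc((.136,0),(.136,.02)),inc((.136,0),(.126,0)),inc((.06,0),(.05,0)))
E
```

```text
[-0.0047 -0.0001  0.0027] [ 0.0004 -0.025  -0.0002] [-0.0021 -0.      0.0013] [-0.002  -0.      0.0014]
```

Request:
apply_moves([
  [[1, -0.0024, 0, 0.0014, 0], [1, -0.0047, 0, 0.0027, 0], [1, -0.0047, 0, 0.0027, 0]],
], grip_force=70)

```text
t: 20.18
tool_pos: [0.6077, 0.0383, 0.1724]
tcp_rot: [-0.223, 0.643, 0.7, 0.216]
ft_force: [-0.3, -1.4, 7.3]
opening: 0.0113
grip_force: 68.4
```

Request:
apply_moves([
  [[1, 0, -0.0025, 0, 0], [1, 0, -0.005, 0, 0], [1, 0, -0.0075, 0, 0], [1, 0, -0.0075, 0, 0]],
])

```text
t: 20.68
tool_pos: [0.6032, 0.0381, 0.1728]
tcp_rot: [-0.222, 0.643, 0.7, 0.217]
ft_force: [4.4, 0.9, 5.6]
opening: 0.0117
grip_force: 68.6
```

Request:
apply_moves([
  [[1, -0.001, -0.0025, 0.0006, 0], [1, -0.001, -0.005, 0.0006, 0], [1, -0.001, -0.0075, 0.0006, 0], [1, -0.001, -0.0075, 0.0006, 0]],
])

```text
t: 21.18
tool_pos: [0.603, 0.038, 0.173]
tcp_rot: [-0.219, 0.643, 0.699, 0.221]
ft_force: [19.3, 8.5, 2.1]
opening: 0.0115
grip_force: 68.5
```

Request:
apply_moves([
  [[1, 0, -0.0025, 0, 0], [1, 0, -0.005, 0, 0], [1, 0, -0.005, 0, 0]],
])

```text
t: 21.55
tool_pos: [0.6027, 0.038, 0.1733]
tcp_rot: [-0.216, 0.644, 0.699, 0.224]
ft_force: [29.2, 15.8, -3.7]
opening: 0.0117
grip_force: 68.4
```

Request:
apply_moves([
  [[1, 0, 0.008, 0, 0], [1, 0, 0.008, 0, 0]],
])

```text
t: 21.8
tool_pos: [0.6032, 0.038, 0.1728]
tcp_rot: [-0.22, 0.643, 0.7, 0.22]
ft_force: [11.9, 5.2, 6.5]
opening: 0.0115
grip_force: 69.5
```

Request:
apply_moves([
  [[1, -0.001, 0, 0.0007, 0], [1, -0.002, 0, 0.0014, 0], [1, -0.002, 0, 0.0014, 0]],
])

```text
t: 22.18
tool_pos: [0.6032, 0.0377, 0.172]
tcp_rot: [-0.22, 0.643, 0.7, 0.22]
ft_force: [11.9, 5.0, 10.8]
opening: 0.0118
grip_force: 70.3
```

Request:
apply_moves([
  [[1, -0.001, 0, 0.0007, 0], [1, -0.002, 0, 0.0014, 0], [1, -0.002, 0, 0.0014, 0]],
])

```text
t: 22.55
tool_pos: [0.6033, 0.0371, 0.1705]
tcp_rot: [-0.221, 0.643, 0.7, 0.221]
ft_force: [10.7, 4.0, 12.0]
opening: 0.0112
grip_force: 70.5
```

Request:
apply_moves([
  [[1, -0.001, 0, 0.0007, 0], [1, -0.002, 0, 0.0014, 0], [1, -0.002, 0, 0.0014, 0]],
])

```text
t: 22.92
tool_pos: [0.6033, 0.0365, 0.1688]
tcp_rot: [-0.221, 0.643, 0.7, 0.221]
ft_force: [9.9, 3.9, 14.1]
opening: 0.0116
grip_force: 70.5
```

Request:
apply_moves([
  [[1, -0.001, -0.0005, 0.0007, 0], [1, -0.002, -0.001, 0.0014, 0], [1, -0.002, -0.001, 0.0014, 0]],
])

```text
t: 23.3
tool_pos: [0.6034, 0.036, 0.1674]
tcp_rot: [-0.22, 0.643, 0.7, 0.221]
ft_force: [11.2, 5.4, 14.6]
opening: 0.0115
grip_force: 70.9
```

Request:
apply_moves([
  [[1, -0.001, 0, 0.0007, 0], [1, -0.002, 0, 0.0014, 0], [1, -0.002, 0, 0.0014, 0]],
])

```text
t: 23.68
tool_pos: [0.6034, 0.0354, 0.1657]
tcp_rot: [-0.22, 0.643, 0.7, 0.221]
ft_force: [11.5, 4.6, 15.8]
opening: 0.0115
grip_force: 70.9
```

Request:
apply_moves([
  [[1, -0.001, 0, 0.0007, 0], [1, -0.002, 0, 0.0014, 0], [1, -0.002, 0, 0.0014, 0]],
])

```text
t: 24.05
tool_pos: [0.6035, 0.0343, 0.1635]
tcp_rot: [-0.22, 0.643, 0.7, 0.221]
ft_force: [11.3, 4.5, 14.7]
opening: 0.0112
grip_force: 71.8
```

Request:
apply_moves([
  [[1, -0.001, 0, 0.0007, 0], [1, -0.002, 0, 0.0014, 0], [1, -0.002, 0, 0.0014, 0]],
])

```text
t: 24.42
tool_pos: [0.6035, 0.0337, 0.1617]
tcp_rot: [-0.22, 0.643, 0.7, 0.221]
ft_force: [11.3, 3.4, 14.3]
opening: 0.0118
grip_force: 71.8
```

Request:
apply_moves([
  [[1, -0.001, 0, 0.0007, 0], [1, -0.002, 0, 0.0014, 0], [1, -0.002, 0, 0.0014, 0]],
])

```text
t: 24.8
tool_pos: [0.6036, 0.0332, 0.16]
tcp_rot: [-0.22, 0.643, 0.7, 0.221]
ft_force: [11.0, 4.6, 15.5]
opening: 0.0118
grip_force: 71.9
```

Request:
apply_moves([
  [[1, -0.001, 0, 0.0007, 0], [1, -0.002, 0, 0.0014, 0], [1, -0.002, 0, 0.0014, 0]],
])

```text
t: 25.18
tool_pos: [0.6036, 0.0326, 0.1583]
tcp_rot: [-0.22, 0.643, 0.699, 0.221]
ft_force: [10.3, 3.4, 16.5]
opening: 0.0118
grip_force: 72.0
```

Request:
apply_moves([
  [[1, -0.001, 0, 0.0007, 0], [1, -0.002, 0, 0.0014, 0], [1, -0.002, 0, 0.0014, 0]],
])

```text
t: 25.55
tool_pos: [0.6037, 0.0311, 0.1558]
tcp_rot: [-0.22, 0.643, 0.7, 0.22]
ft_force: [9.8, 1.2, 15.3]
opening: 0.0116
grip_force: 72.8
```

Request:
apply_moves([
  [[1, -0.001, 0, 0.0007, 0], [1, -0.002, 0, 0.0014, 0], [1, -0.002, 0, 0.0014, 0]],
])

```text
t: 25.92
tool_pos: [0.6035, 0.0306, 0.1539]
tcp_rot: [-0.22, 0.643, 0.7, 0.22]
ft_force: [9.8, 0.9, 14.6]
opening: 0.012
grip_force: 72.7
```

Request:
apply_moves([
  [[1, -0.001, 0, 0.0007, 0], [1, -0.002, 0, 0.0014, 0], [1, -0.002, 0, 0.0014, 0]],
])

```text
t: 26.3
tool_pos: [0.6009, 0.0297, 0.1511]
tcp_rot: [-0.222, 0.643, 0.7, 0.218]
ft_force: [2.3, -2.9, 13.8]
opening: 0.0115
grip_force: 72.6
```

The force fell to 2.3 N and the TCP moved forward, so the tip has entered the eye. Next I'll slide the bolt across.

Request:
apply_moves([
  [[1, 0, -0.005, 0, 0], [1, 0, -0.01, 0, 0], [1, 0, -0.015, 0, 0], [1, 0, -0.02, 0, 0], [1, 0, -0.02, 0, 0]],
])

```text
t: 26.92
tool_pos: [0.584, 0.0283, 0.1507]
tcp_rot: [-0.222, 0.643, 0.7, 0.218]
ft_force: [1.0, -3.3, 15.0]
opening: 0.0119
grip_force: 72.6
```

Request:
apply_moves([
  [[1, 0.0002, -0.005, 0, 0], [1, 0.0003, -0.01, 0, 0], [1, 0.0003, -0.014, 0, 0], [1, 0.0003, -0.018, 0, 0], [1, 0.0003, -0.018, 0, 0]],
])

```text
t: 27.55
tool_pos: [0.5729, 0.0274, 0.1511]
tcp_rot: [-0.22, 0.644, 0.699, 0.22]
ft_force: [10.3, 0.9, 12.0]
opening: 0.0118
grip_force: 72.4
```

Request:
apply_moves([
  [[1, 0, 0.003, 0, 0], [-1, 0, 0.003, 0, 0], [-1, 0, 0.003, 0, 0], [-1, 0, 0.003, 0, 0], [-1, 0, 0.003, 0, 0]],
])

```text
t: 28.18
tool_pos: [0.5699, 0.0276, 0.1478]
tcp_rot: [-0.223, 0.643, 0.7, 0.215]
ft_force: [-0.4, 0.2, -0.7]
opening: 0.0826
grip_force: 0.0
```

Request:
apply_moves([
  [[-1, 0, 0.003, 0, 0], [-1, 0, 0.003, 0, 0], [-1, 0, 0.003, 0, 0]],
])

```text
t: 28.55
tool_pos: [0.5726, 0.0277, 0.148]
tcp_rot: [-0.223, 0.643, 0.7, 0.216]
ft_force: [1.1, -0.5, 0.5]
opening: 0.0853
grip_force: 0.0
```

Request:
apply_moves([
  [[-1, 0, 0, -0.03, 0], [-1, 0, 0, -0.08, 0], [-1, 0, 0, -0.14, 0], [-1, 0, 0, -0.2, 0], [-1, 0, 0, -0.25, 0]],
])

```text
t: 29.18
tool_pos: [0.5797, -0.0913, 0.3112]
tcp_rot: [-0.223, 0.643, 0.7, 0.216]
ft_force: [1.0, -0.6, 0.2]
opening: 0.0855
grip_force: 0.0
```

```bash
python3 - <<'E'
from h import *
import cv2
show()
a=imaging.capture("scene")[:,:,::-1];b=imaging.capture("top")[:,:,::-1]
r=lambda i:cv2.convertScaleAbs(cv2.resize(i,None,fx=3,fy=3,interpolation=cv2.INTER_CUBIC),alpha=1.6)
cv2.imwrite("pics/c4.png",np.hstack([r(a[130:310,240:370]),r(b[130:310,300:430])]))
E
```

```text
29.18 q [-0.586  0.452  1.339  0.499  1.741 -0.685] p [ 0.5797 -0.0913  0.3112] F [ 1.  -0.6  0.2]
x [-0.074  0.805  0.589] y [0.997 0.08  0.016] z [-0.034  0.588 -0.808]
```

View pics/c4.png

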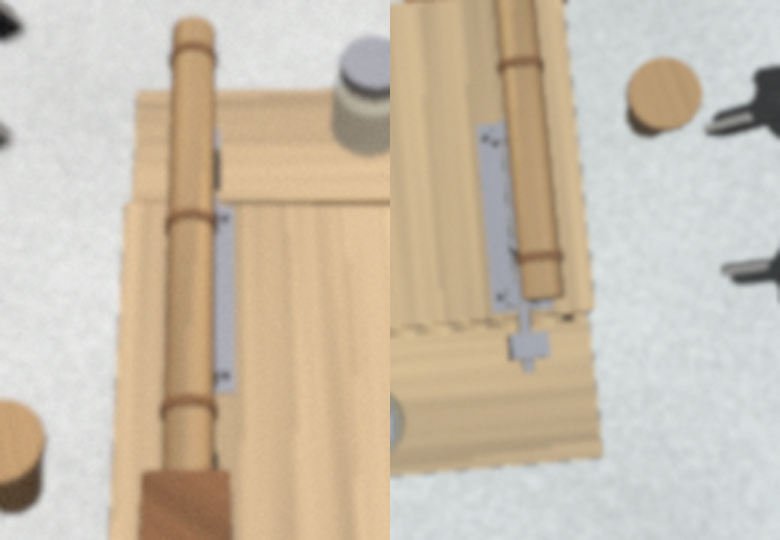

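The rod now shows past the keeper (tip at about (529,368) in the top crop) and the lid is level. The seed jar and pots stand where they were, and the arm is clear.

```bash
python3 -c "
from cell import job
print(job.hand_in())"
```

```text
the job is handed in; nothing more can be done
None
```

I shut the chest and handed the job in: the lid is down, the bolt is through the keeper to its stop, and the gripper is clear. The seed jar and pots look unmoved; the spice jar was not in the last picture, but the arm never went near it at its height.

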